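# Unload the sofa foot from the clamshell fixture

## Robot

A 6-joint arm with a two-finger parallel gripper is mounted at the origin on the work surface; the furniture and walls round the work are solid. World frame = base frame: x ahead of the robot, y to its left, z up, the work surface at z = 0. Lengths are in m, angles in degrees, forces in N, time in s.
With the tool pointing down it reaches from about 0.4 to 0.825 m from the base axis. Payload 7 kg.
Tool frame: the origin (TCP) lies on the centre line of the jaws, within the pads' length; the fingertips stand 11 mm ahead of it and the grasp point (between the pads) lies 8 mm behind it; z points along the fingers, y is the line along which they close (so a half turn about z gives the same grasp; the last joint's range is limited). The gripper opens to 88 mm and grips with 3 to 60 N. Pads are 19 mm wide; open, the fingers measure 130 mm over their backs; the gripper's body (78 mm by 193 mm) begins 47 mm behind the grasp point.
Start: joints at [-47.836, 20.546, 0.682, 0, -70.136, -16.507], TCP at [0.292, -0.608, 0.238] pointing down, gripper open.
Joint ranges: [-176.03, 176.03], [-82.01, 121.73], [-58.28, 71.71], [-173.87, 95.51], [-174.79, -0.11], [-173.66, 173.66]. Speed limits (degrees/s): [136.94, 136.94, 172.46, 180, 180, 180].

## Interface

Orientations are given as [roll, pitch, yaw] about the fixed x, y, z axes, in that order (R = Rz(yaw) Ry(pitch) Rx(roll)).
In Python, from plant import r, capture, camera_model, job gives the robot as it stands.
- The arm moves only by the tool drive_tool, never from a script. Its argument "increments" is a list that holds one entry, the list of rows, each a list of 5 numbers: the gripper's target within -1 to 1 (fully open at 1, half-way at 0, shut at -1), then the shift along the tool's x, y, z scaled (see below), then the turn about the tool's z scaled (see below). In form: [[[gripper, tx, ty, tz, roll], ...]]. A call has 1 to 5 rows; each row is the pose to reach, as a shift and turn from the pose commanded when the call began, along the tool's axes at that moment, turning the shorter way round; what a row does not reach only later rows make up. The controller multiplies each number of a shift by 120 mm and each number of a turn by 360 degrees. A row lasts 1/8 s, in which the tool goes at most 62.5 mm and 10.7 degrees, less where a joint would pass 70% of its speed; a pose out of reach is approached as far as the arm can. A call with a number of a shift or a turn outside -1 to 1 is refused whole. A call with a gripper value outside its range is refused whole. The fingers move at their own pace and stop on an object; "squeeze" is the grip in N (left out, the last holds). Time passes only in rows, so rows that repeat a pose let the fingers close. It gives the time, the measured TCP pose, the force, the opening and the grip force at its end, in the units of the state.
- r.get_state(): the state, without advancing time (a new reading comes with each control period).
- capture(name): name is "side" or "top" or "wrist"; returns the picture (384x512x3 uint8, red, green, blue); there is no depth.
- camera_model(name): a dict with "camera_matrix" (3x3 intrinsics, pixels), "rvec" (rotation vector, rad) and "tvec" (3), from world to camera coordinates, as OpenCV has them. Camera axes: x right, y down, z forward; pixel columns grow to the right and rows downward; lengths in m; the calibration is good to about 2 mm. A picture is of the moment at which its call begins: read the wrist's pose just before it. camera_model takes no time and is no camera call; for the wrist camera it gives the pose at the moment of the call.
- job.close_job(): hands the job in; it is judged then, once.
The state is a dict: "time_s": time; "joints": joint angles; "qd": joint speeds; "joint_torque": joint torques, N m; "tcp_pos": TCP position; "eef_rot": TCP orientation; "contact_force": force on the tool from outside, world axes, zero at the start; "moment": the same for the moment, N m; "gripper_width": finger opening in m; "gripper_force": force on a finger pad.
Only numpy, scipy, OpenCV 4.12 (cv2) and the standard library are available. Lean on these libraries where they do the work, as an engineer would, in place of code of your own. Each camera call takes 0.05 s, during which the arm holds its last target. There are 200 camera calls.

## Task

Swing the lid of the clamshell fixture up and over, past vertical, so that it stays open by itself. Then lift the moulded sofa foot out of its nest and set it down upright, without dropping it, on the larger of the two foam pads; leave the lid open.

Things in the scene. Friction and masses are not known exactly. Their poses are not given: they have to be found in the camera images.
- lid (a joint): Lid of the pale aluminium clamshell fixture: hollow block 120 x 120 mm in plan, 62 mm high, 0.3 kg, its top 92 mm above the bench. Hinge angle in rad: 0 closed, grows as the lid swings up and back (away from the handle side), 1.57 a quarter turn, 1.9 the stop. Hardly any friction: let go below about 1.1 it falls shut, beyond that it falls back onto the stop and stays.
- lid_handle (a point): Middle of the lid's handle, a straight round bar 10 mm thick, 90 mm long, 35 mm off the lid's front face (30 mm free between), legs at its ends; moves with the lid. Closed: 72 mm above the bench, 160 mm in front of the hinge line, 42 mm above it. Axes (closed): x level, from handle to hinge, y along the bar, z up; they turn with the lid.
- lid_hinge (a point): Middle of the hinge line at the back of the fixture (away from the robot and to its left), 30 mm above the bench, as high as the flat top of the lower half (120 x 120 mm in plan), and 65 mm behind the centre of the nest. Its y axis is the hinge line, parallel to the bar; x and z turn with the lid. Fully open, the lid and its handle reach 175 mm above the bench, behind the hinge: carry the foot over or round them.
- foot_center (a point): Centre, half-way up, of the moulded sofa foot: brown round post 44 mm across on a flange 56 mm across and 5 mm thick, 56 mm high in all, 0.09 kg, z its axis. The flange sits loosely in a round nest 5 mm deep under the closed lid: centre 53 mm above the bench, 23 mm above the lower half's flat top. Grip the post from above across its 44 mm.
- large_pad: The larger of two mint-green foam pads, 200 x 125 x 56 mm, fixed on the bench, left or right of the fixture (the other, 130 x 97 x 54 mm, is on the other side). Origin at the centre of its underside, x along its 200 mm, y along its 125 mm, z up; top 56 mm above the bench, so the foot's centre is 84 mm above the bench when it stands there.

How it is judged:
By the outcome, as a careful person would: the job done as asked, in the order asked, and still so for the second after the job is handed in, with the robot touching nothing.
It also fails if it takes over 59 s, if anything falls off the work surface, if the arm or the gripper's body presses on something with over 40 N, if the wrist force passes 120 N, or if a joint passes its speed limit or range.

## Working session

There is one attempt and no reset: what is moved stays moved. The work goes in short steps, Python scripts to look and compute and a tool call to move; the robot and the scene stay as the last step left them, time stands still between calls to the robot, and variables do not carry over. Pictures are saved under pics/ and viewed, at most 10 in all, crops included, and the job is handed in when it is done.

Besides the shell and the picture viewer there is one more tool, called after ">>>" by a JSON object that holds its "api" and its "payload". drive_tool: Moves the arm, as the interface text tells. Its arguments: {"type":"object","properties":{"increments":{"type":"array"},"squeeze":{"type":"number"}},"required":["increments"]}

```bash
ls; mkdir -p pics
python3 - <<'E'
from plant import r,capture,camera_model
import cv2,numpy as np
s=r.get_state();print(s)
a=capture("side");b=capture("top")
np.save('side.npy',a);np.save('top.npy',b)
cv2.imwrite('pics/side.png',a[...,::-1]);cv2.imwrite('pics/top.png',b[...,::-1])
for n in("side","top","wrist"):
    m=camera_model(n);print(n,m)
    R=cv2.Rodrigues(np.array(m['rvec'],float))[0];print(-R.T@np.array(m['tvec']).ravel())
E
```

```text
pics
{'time_s': 0.0, 'joints': array([-4.78355705e+01,  2.05895480e+01,  6.32626990e-01, -1.98865347e-02,
       -7.01374188e+01, -1.65050573e+01]), 'qd': array([ 0.08393624,  0.03890773,  0.01913632,  0.08164986, -0.06816555,
        0.05312247]), 'joint_torque': array([-1.31945813e-03, -5.82716024e+01,  2.93043441e+01,  6.99675992e+00,
        6.81476711e-03, -1.40722004e-04]), 'tcp_pos': array([ 0.29202589, -0.60801433,  0.23663602]), 'eef_rot': array([ 1.79904236e+02, -8.88012678e-03, -1.54347393e+02]), 'contact_force': array([ 0.21175296,  0.25754674, -0.27850404]), 'moment': array([0.07010299, 0.04213328, 0.02893304]), 'gripper_force': 0.0, 'gripper_width': 0.08753593088235885}
side {'camera_matrix': array([[478.84247758,   0.        , 254.38791638],
       [  0.        , 478.84247758, 192.95280049],
       [  0.        ,   0.        ,   1.        ]]), 'rvec': array([ 0.29783327, -2.50535977,  1.60644314]), 'tvec': array([0.5075412 , 0.07852607, 1.17906138])}
[0.22493973 1.13040755 0.57055328]
top {'camera_matrix': array([[426.79426791,   0.        , 259.88857198],
       [  0.        , 426.79426791, 194.13590023],
       [  0.        ,   0.        ,   1.        ]]), 'rvec': array([ 2.18255147, -2.16361151,  0.07529263]), 'tvec': array([0.06936161, 0.50534154, 1.06868266])}
[0.41516041 0.05914966 1.10743256]
wrist {'camera_matrix': array([[270.36656824,   0.        , 252.96868824],
       [  0.        , 270.36656824, 192.94977625],
       [  0.        ,   0.        ,   1.        ]]), 'rvec': array([-1.58763287, -2.52201098, -0.34155621]), 'tvec': array([ 0.67511547, -0.03292226,  0.38979118])}
[ 0.22748946 -0.64005779  0.38389648]
```

View pics/side.png

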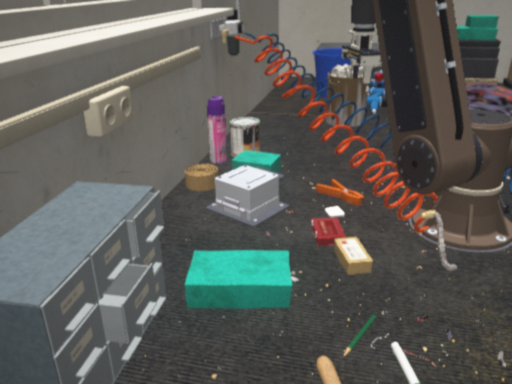

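View pics/top.png

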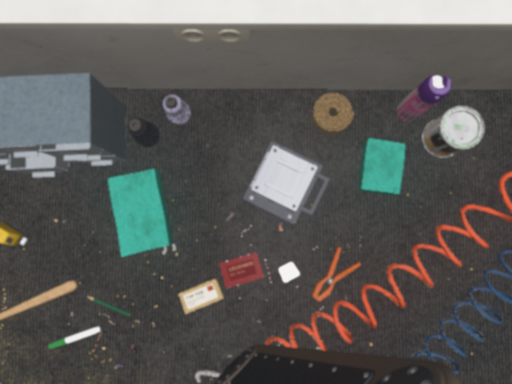

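The side view shows the fixture at about (250,190) and the large pad at (240,278). In the top view the lid is at (285,182), its handle at about (317,196) on the lower right, the large pad at (140,212) and the small pad at (384,166).

```bash
cat > h.py <<'E'
import numpy as np,cv2
def ray(m,uv):
    K=m['camera_matrix'];R=cv2.Rodrigues(np.array(m['rvec'],float))[0];t=np.array(m['tvec'],float).ravel()
    d=np.linalg.inv(K)@np.array([uv[0],uv[1],1.]);return -R.T@t,R.T@d
def onz(m,uv,z):
    c,d=ray(m,uv);return c+d*(z-c[2])/d[2]
def tri(obs):
    A=np.zeros((3,3));b=np.zeros(3);L=[]
    for m,uv in obs:
        c,d=ray(m,uv);d=d/np.linalg.norm(d);P=np.eye(3)-np.outer(d,d);A+=P;b+=P@c;L.append((P,c))
    X=np.linalg.solve(A,b);return X,[np.linalg.norm(P@(X-c)) for P,c in L]
def proj(m,X):
    return cv2.projectPoints(np.array(X,float).reshape(-1,3),np.array(m['rvec'],float),np.array(m['tvec'],float),m['camera_matrix'],None)[0][:,0]
def comps(mask,amin=80):
    c,_=cv2.findContours(mask.astype(np.uint8),cv2.RETR_EXTERNAL,cv2.CHAIN_APPROX_NONE)
    return sorted([k for k in c if cv2.contourArea(k)>amin],key=cv2.contourArea)[::-1]
def green(rgb):
    h=cv2.cvtColor(rgb,cv2.COLOR_RGB2HSV);return (h[...,0]>70)&(h[...,0]<95)&(h[...,1]>120)&(h[...,2]>60)
E
python3 - <<'E'
from plant import camera_model
from h import *
t=np.load('top.npy');s=np.load('side.npy');mt=camera_model('top')
for k in comps(green(t))[:2]:
    b=cv2.boxPoints(cv2.minAreaRect(k));P=np.array([onz(mt,p,.056)for p in b])
    print('pad',b.round(),P[:,:2].round(4).tolist(),P.mean(0).round(4),[np.linalg.norm(P[i]-P[i-1]).round(3) for i in range(2)])
g=t.min(2);sub=np.zeros_like(g);sub[130:230,235:335]=g[130:230,235:335]
k=comps(sub>150)[0];b=cv2.boxPoints(cv2.minAreaRect(k));P=np.array([onz(mt,p,.092)for p in b])
print('lid',b.round(1),P[:,:2].round(4).tolist(),P.mean(0),[np.linalg.norm(P[i]-P[i-1]).round(3) for i in range(2)])
c1=cv2.resize(t[125:235,225:345],None,fx=6,fy=5.4,interpolation=2)[:, :360*2]
c1=cv2.resize(t[130:230,230:340],(440,400),interpolation=2);c2=cv2.resize(s[145:235,195:295],(360,400)[:1]+(324,),interpolation=2)
o=np.zeros((400,800,3),np.uint8);o[:,:440]=c1;o[:324,440:]=c2
cv2.imwrite('pics/zoom.png',o[...,::-1])
E
```

```text
pad [[105. 178.]
 [157. 167.]
 [173. 246.]
 [121. 256.]] [[0.5396, 0.4592], [0.5667, 0.3302], [0.3723, 0.2858], [0.3458, 0.4128]] [0.4561 0.372  0.056 ] [np.float64(0.199), np.float64(0.132)]
pad [[359. 189.]
 [365. 137.]
 [406. 142.]
 [399. 195.]] [[0.5155, -0.1701], [0.6459, -0.1875], [0.6337, -0.2886], [0.5036, -0.2702]] [ 0.5747 -0.2291  0.056 ] [np.float64(0.101), np.float64(0.132)]
lid [[249.  188. ]
 [271.4 143.2]
 [317.8 166.4]
 [295.4 211.2]] [[0.5134, 0.099], [0.6223, 0.0462], [0.5667, -0.0653], [0.4589, -0.012]] [0.54031995 0.01696369 0.092     ] [np.float64(0.124), np.float64(0.121)]
```

View pics/zoom.png

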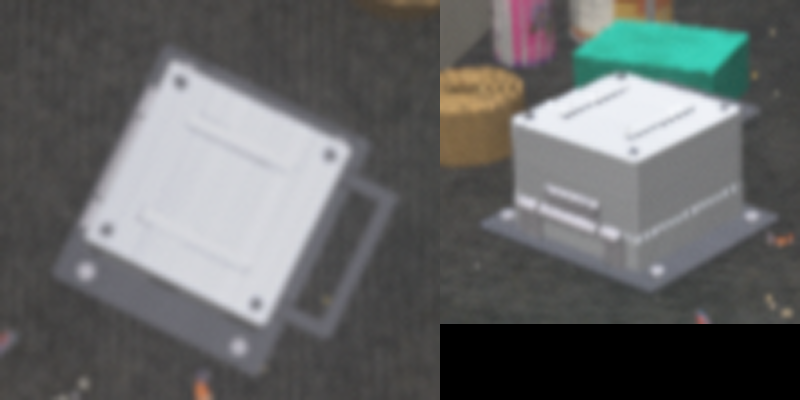

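The zoom shows the lid top square, with the handle bar on the right running (395,195)–(325,330) and the hinge on the far left. Before moving I'll check the height of the orange hose, since it may lie across the path.

Run:
```python
from plant import camera_model
from h import *
t=np.load('top.npy');s=np.load('side.npy');mt=camera_model('top');ms=camera_model('side')
def org(a):
    h=cv2.cvtColor(a,cv2.COLOR_RGB2HSV);return ((h[...,0]<10)&(h[...,1]>170)&(h[...,2]>130)).astype(np.uint8)
so=cv2.dilate(org(s),np.ones((3,3)));to=org(t)
for u in range(290,512,20):
    v=np.where(to[:,u])[0]
    if len(v)==0: continue
    for vv in (v.min(),v.max()):
        ok=[]
        for z in np.arange(0,.8,.02):
            X=onz(mt,(u,vv),z);p=proj(ms,X)[0].round().astype(int)
            if 0<=p[0]<512 and 0<=p[1]<384 and so[p[1],p[0]]: ok.append((round(z,2),X[:2].round(2).tolist()))
        print(u,vv,ok[:1],ok[-1:])
```

```text
290 330 [(np.float64(0.06), [0.18, -0.0])] [(np.float64(0.16), [0.2, 0.0])]
290 332 [(np.float64(0.04), [0.17, -0.0])] [(np.float64(0.16), [0.19, 0.0])]
310 331 [(np.float64(0.04), [0.17, -0.05])] [(np.float64(0.14), [0.19, -0.04])]
310 331 [(np.float64(0.04), [0.17, -0.05])] [(np.float64(0.14), [0.19, -0.04])]
350 271 [(np.float64(0.12), [0.32, -0.13])] [(np.float64(0.2), [0.33, -0.12])]
350 340 [(np.float64(0.04), [0.15, -0.15])] [(np.float64(0.34), [0.22, -0.09])]
370 285 [(np.float64(0.06), [0.28, -0.19])] [(np.float64(0.18), [0.3, -0.17])]
370 322 [(np.float64(0.02), [0.19, -0.2])] [(np.float64(0.1), [0.2, -0.18])]
390 267 [(np.float64(0.08), [0.33, -0.24])] [(np.float64(0.18), [0.34, -0.21])]
390 296 [(np.float64(0.06), [0.26, -0.24])] [(np.float64(0.14), [0.27, -0.22])]
410 270 [(np.float64(0.08), [0.32, -0.28])] [(np.float64(0.16), [0.33, -0.26])]
410 270 [(np.float64(0.08), [0.32, -0.28])] [(np.float64(0.16), [0.33, -0.26])]
430 282 [(np.float64(0.0), [0.29, -0.36])] [(np.float64(0.14), [0.3, -0.31])]
430 285 [(np.float64(0.0), [0.28, -0.36])] [(np.float64(0.14), [0.3, -0.31])]
450 227 [(np.float64(0.12), [0.42, -0.36])] [(np.float64(0.26), [0.42, -0.3])]
450 256 [(np.float64(0.1), [0.36, -0.37])] [(np.float64(0.12), [0.36, -0.36])]
470 205 [(np.float64(0.26), [0.47, -0.34])] [(np.float64(0.26), [0.47, -0.34])]
470 236 [(np.float64(0.12), [0.4, -0.41])] [(np.float64(0.2), [0.41, -0.37])]
490 209 [(np.float64(0.14), [0.47, -0.45])] [(np.float64(0.24), [0.46, -0.39])]
490 212 [(np.float64(0.14), [0.46, -0.45])] [(np.float64(0.24), [0.45, -0.39])]
510 172 [(np.float64(0.2), [0.54, -0.46])] [(np.float64(0.32), [0.52, -0.39])]
510 219 [(np.float64(0.06), [0.45, -0.54])] [(np.float64(0.18), [0.44, -0.47])]
```

>>> {"api": "drive_tool", "payload": {"increments": [[[1, 0, 0, -0.5, 0], [1, 0, 0, -1, 0]]]}}

```text
time_s: 0.35
tcp_pos: [0.2919, -0.6081, 0.358]
eef_rot: [179.9, -0.0, -154.3]
contact_force: [1.3, -1.2, 1.7]
gripper_width: 0.0874
gripper_force: 0.0
```

>>> {"api": "drive_tool", "payload": {"increments": [[[1, -0.3, 0.28, -0.1, 0], [1, -0.6, 0.56, -0.2, 0], [1, -0.875, 0.825, -0.3, 0]]]}}

```text
time_s: 0.72
tcp_pos: [0.3443, -0.4722, 0.3935]
eef_rot: [180.0, -0.0, -154.4]
contact_force: [0.9, -0.3, -0.1]
gripper_width: 0.0877
gripper_force: 0.0
```

>>> {"api": "drive_tool", "payload": {"increments": [[[1, -0.3, 0.28, 0, 0], [1, -0.6, 0.56, 0, 0], [1, -0.875, 0.825, 0, 0]]]}}

```text
time_s: 1.1
tcp_pos: [0.396, -0.3373, 0.3933]
eef_rot: [180.0, -0.0, -154.3]
contact_force: [1.2, 0.7, -0.4]
gripper_width: 0.0876
gripper_force: 0.0
```

>>> {"api": "drive_tool", "payload": {"increments": [[[1, -0.3, 0.28, 0, 0], [1, -0.6, 0.56, 0, 0], [1, -0.875, 0.825, 0, 0]]]}}

```text
time_s: 1.48
tcp_pos: [0.4477, -0.2026, 0.3934]
eef_rot: [180.0, -0.0, -154.3]
contact_force: [0.7, 0.6, -0.2]
gripper_width: 0.0879
gripper_force: 0.0
```

>>> {"api": "drive_tool", "payload": {"increments": [[[1, -0.3, 0.28, 0, 0.028], [1, -0.6, 0.56, 0, 0.056], [1, -0.875, 0.825, 0, 0.084], [1, -0.875, 0.825, 0, 0.112], [1, -0.875, 0.825, 0, 0.144]]]}}

```text
time_s: 2.1
tcp_pos: [0.4994, -0.0687, 0.393]
eef_rot: [-180.0, -0.1, 154.3]
contact_force: [-0.4, -1.2, 0.5]
gripper_width: 0.0876
gripper_force: 0.0
```

```bash
cat > snap.py <<'E'
import sys,pickle,numpy as np,cv2
from plant import r,capture,camera_model
n=sys.argv[1];m=camera_model('wrist');s=r.get_state();a=capture('wrist')
pickle.dump((m,a,s),open(n+'.pkl','wb'));cv2.imwrite(f'pics/{n}.png',a[...,::-1]);print(s['tcp_pos'],s['eef_rot'],s['time_s'])
E
python3 snap.py w1
```

```text
[ 0.4993585  -0.06874459  0.39302861] [-1.79970607e+02 -5.74366543e-02  1.54339602e+02] 2.1
```

>>> {"api": "drive_tool", "payload": {"increments": [[[1, 0, 0, 0.4, 0], [1, 0, 0, 0.8, 0], [1, 0, 0, 1, 0], [1, 0, 0, 1, 0]]]}}

```text
time_s: 2.65
tcp_pos: [0.4982, -0.0699, 0.2718]
eef_rot: [-179.9, -0.2, 154.7]
contact_force: [0.3, 0.1, 0.5]
gripper_width: 0.088
gripper_force: 0.0
```

```bash
python3 snap.py w2; python3 -c "
import cv2,numpy as np
a=cv2.imread('pics/w1.png');b=cv2.imread('pics/w2.png');cv2.imwrite('pics/w12.png',cv2.resize(np.hstack([a,b]),(800,300)))"
```

```text
[ 0.49819052 -0.06987516  0.27183158] [-179.8694652    -0.19043738  154.71243234] 2.65
```

View pics/w12.png

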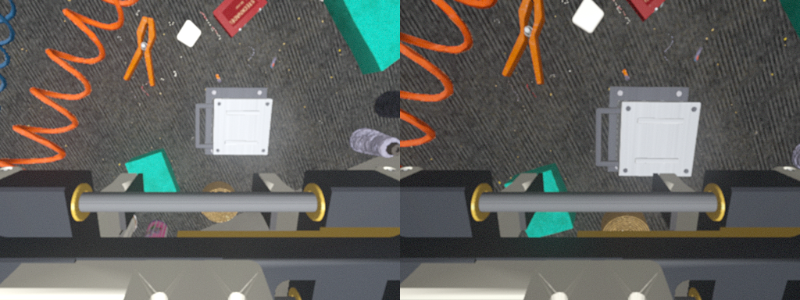

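Both wrist views show the lid top as a white square, at about (241,127) in the left and (660,139) in the right. The handle bar is vertical in each, at x≈200 and x≈601. Next I'll extract them numerically.

Run:
```python
import pickle
from h import *
D={}
for n,x0 in(('w1',240),('w2',245)):
    m,a,s=pickle.load(open(n+'.pkl','rb'));g=a.min(2).astype(np.uint8)
    k=comps((g>165).astype(np.uint8)*np.pad(np.ones((200,150),np.uint8),((50,134),(240,122))))[0]
    b=cv2.boxPoints(cv2.minAreaRect(k));c=b.mean(0)
    b=np.array([b[np.argmin(b@v)] for v in ((1,1),(-1,1),(-1,-1),(1,-1))])
    b=np.array([p for p in b]);D[n]=(m,b);print(n,b.round(1).tolist())
    P=np.array([onz(m,p,.092) for p in b]);print(P[:,:2].round(4).tolist(),P.mean(0).round(4),[np.linalg.norm(P[i]-P[i-1]).round(4) for i in range(4)])
    e=[P[1]-P[0],P[2]-P[3]];print('angles',[np.degrees(np.arctan2(v[1],v[0])).round(1) for v in e+[P[3]-P[0],P[2]-P[1]]])
    # handle profile
    rows=range(145,170,8) if n=='w1' else range(180,265,8)
    for v in rows: print(v,g[v,240:290].tolist() )
    cc=250 if n=='w1' else 257
    print('col',[int(x) for x in g[120:290,cc]])
for i in range(4): print(tri([(D[n][0],D[n][1][i]) for n in D]))
```

```text
w1 [[271.5, 123.19999694824219], [348.29998779296875, 126.0999984741211], [345.5, 199.6999969482422], [268.79998779296875, 196.8000030517578]]
[[0.454, -0.0151], [0.5116, 0.0943], [0.6261, 0.0469], [0.5639, -0.0707]] [0.5389 0.0139 0.092 ] [np.float64(0.1231), np.float64(0.1237), np.float64(0.1239), np.float64(0.133)]
angles [np.float64(62.3), np.float64(62.1), np.float64(-26.8), np.float64(-22.5)]
145 [94, 99, 95, 85, 91, 108, 110, 97, 83, 98, 128, 142, 143, 148, 143, 128, 99, 83, 91, 104, 110, 94, 96, 128, 146, 150, 148, 152, 148, 145, 143, 136, 132, 159, 213, 242, 244, 242, 243, 241, 241, 243, 242, 242, 243, 244, 242, 241, 240, 238]
153 [97, 99, 84, 86, 95, 113, 100, 78, 89, 106, 130, 141, 141, 146, 142, 120, 93, 95, 105, 111, 101, 87, 104, 133, 151, 148, 149, 151, 149, 146, 144, 134, 140, 183, 225, 242, 243, 243, 241, 240, 241, 243, 243, 243, 243, 244, 240, 239, 240, 243]
161 [96, 84, 77, 84, 97, 104, 83, 82, 88, 107, 127, 143, 143, 145, 143, 116, 92, 103, 115, 102, 90, 101, 118, 139, 150, 148, 150, 149, 150, 152, 156, 148, 145, 193, 227, 241, 242, 242, 241, 241, 241, 244, 243, 2
[... 4501 characters left out ...]
, 83, 77, 76, 78, 77, 67, 59, 66, 69, 82, 92, 102, 112, 123, 126, 128, 127, 131, 143, 137, 134, 140, 147, 146, 146, 144, 144, 138, 137, 127, 114, 94, 77, 82, 72, 76, 73, 62, 62, 62, 55, 67, 76, 81, 76, 66, 59, 60, 60, 57]
(array([ 0.4502445 , -0.02015729,  0.18452533]), [np.float64(0.00021676699283419216), np.float64(0.00021676699283414776)])
(array([0.51284383, 0.09586145, 0.08634943]), [np.float64(0.00032198766397610915), np.float64(0.0003219876639759066)])
(array([0.61863619, 0.04512422, 0.10776965]), [np.float64(0.0014538071741018565), np.float64(0.001453807174101858)])
(array([ 0.55782915, -0.06649954,  0.11326258]), [np.float64(0.002652282685386072), np.float64(0.0026522826853861213)])
```

Run:
```python
import pickle
from plant import camera_model
from h import *
mt=camera_model('top');ms=camera_model('side')
w={n:pickle.load(open(n+'.pkl','rb')) for n in('w1','w2')}
o=[(mt,(319.4,195.4)),(w['w1'][0],(252.8,160)),(w['w2'][0],(253.6,175))]
print('bar',tri(o))
for m,p in o: print(onz(m,p,.072).round(4))
def quad(a,x,y,w_,h_,th):
    g=np.zeros(a.shape[:2],np.uint8);g[y:y+h_,x:x+w_]=a[y:y+h_,x:x+w_].min(2)
    k=cv2.convexHull(comps(g>th)[0])
    for e in np.arange(1,15,.25):
        q=cv2.approxPolyDP(k,e,True)
        if len(q)==4:return q[:,0].astype(float)
t=np.load('top.npy');s=np.load('side.npy')
qt=quad(t,235,130,100,100,150);qs=quad(s,205,160,85,30,185);print(qt.tolist(),qs.tolist())
ws=quad(w['w2'][1],240,50,150,200,165);print(ws.tolist())
P=[onz(mt,p,.092) for p in qt]; 
Xs=[]
for p,X in zip(qt,P):
    js=proj(ms,X)[0];q=qs[np.argmin(np.linalg.norm(qs-js,axis=1))]
    jw=proj(w['w2'][0],X)[0];u=ws[np.argmin(np.linalg.norm(ws-jw,axis=1))]
    T=tri([(mt,p),(ms,q),(w['w2'][0],u)]);print(p,q,u,T[0].round(4),np.round(T[1],4));Xs.append(T[0])
print(np.mean(Xs,0))
```

```text
bar (array([ 0.49756252, -0.07024279,  0.07277238]), [np.float64(0.001556287567240545), np.float64(0.001255798760429648), np.float64(0.0003882755034186871)])
[ 0.4986 -0.0715  0.072 ]
[ 0.497  -0.0692  0.072 ]
[ 0.4973 -0.0702  0.072 ]
[[273.0, 145.0], [317.0, 167.0], [296.0, 210.0], [251.0, 188.0]] [[277.0, 175.0], [250.0, 189.0], [216.0, 179.0], [242.0, 166.0]]
[[285.0, 130.0], [384.0, 132.0], [371.0, 225.0], [280.0, 223.0]]
[273. 145.] [216. 179.] [371. 225.] [0.6178 0.0416 0.0883] [0.0011 0.0031 0.0022]
[317. 167.] [242. 166.] [280. 223.] [ 0.5693 -0.0642  0.0857] [0.0031 0.0046 0.0016]
[296. 210.] [277. 175.] [285. 130.] [ 0.4621 -0.0125  0.0894] [0.0011 0.0016 0.0015]
[251. 188.] [250. 189.] [384. 132.] [0.512  0.0934 0.091 ] [0.0017 0.0025 0.001 ]
[0.54030674 0.01459108 0.08862103]
```

>>> {"api": "drive_tool", "payload": {"increments": [[[-0.57, 0, -0.005, 0.4, 0], [-0.57, 0, -0.005, 0.75, 0], [-0.57, 0, -0.005, 0.9, 0], [-0.57, 0, -0.005, 0.9, 0], [-0.57, 0, -0.005, 0.9, 0]]], "squeeze": 20}}

```text
time_s: 3.32
tcp_pos: [0.5004, -0.07, 0.1674]
eef_rot: [179.9, 0.1, 154.6]
contact_force: [-0.1, -0.4, 0.8]
gripper_width: 0.0431
gripper_force: 0.0
```

```bash
python3 snap.py w3;python3 -c "
from plant import r;print(r.get_state()['gripper_width'])"
```

```text
[ 0.50043448 -0.07004542  0.1673863 ] [1.79924027e+02 1.37252710e-01 1.54642125e+02] 3.325
0.03928406884818106
```

View pics/w3.png

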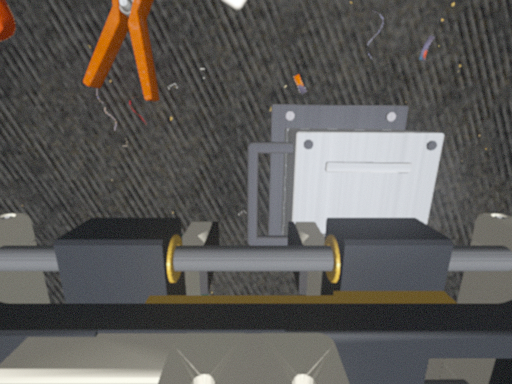

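The picture shows the bar at column 253, midway between the fingers at 198 and 308, so it is centred.

>>> {"api": "drive_tool", "payload": {"increments": [[[-0.57, 0, 0, 0, 0], [-0.57, 0, 0, 0, 0], [-0.57, 0, 0, 0.2, 0], [-0.57, 0, 0, 0.4, 0], [-0.57, 0, 0, 0.4, 0]]]}}

```text
time_s: 4.0
tcp_pos: [0.498, -0.0704, 0.1164]
eef_rot: [-179.9, -0.2, 154.6]
contact_force: [0.6, 1.1, 0.5]
gripper_width: 0.0186
gripper_force: 0.0
```

```bash
python3 snap.py w4
python3 - <<'E'
import pickle
from h import *
m,a,s=pickle.load(open('w4.pkl','rb'));g=a.min(2)
print(s['gripper_width'])
for v in (160,185,200): print(g[v,225:330].tolist())
E
```

```text
[ 0.49795366 -0.07038733  0.11639606] [-1.79889165e+02 -1.51558956e-01  1.54588810e+02] 4.0
0.018572181195253733
[77, 74, 81, 69, 64, 64, 65, 69, 65, 70, 73, 72, 72, 60, 45, 45, 51, 63, 72, 75, 73, 71, 65, 88, 97, 111, 117, 112, 116, 112, 113, 114, 114, 115, 118, 114, 117, 117, 115, 116, 120, 115, 118, 115, 116, 117, 114, 116, 117, 114, 116, 115, 120, 116, 115, 117, 121, 122, 116, 114, 113, 121, 117, 118, 117, 117, 114, 117, 119, 122, 121, 120, 123, 117, 120, 115, 122, 116, 124, 119, 118, 110, 106, 119, 152, 194, 214, 214, 214, 214, 214, 215, 213, 215, 218, 212, 199, 179, 158, 142, 134, 137, 142, 157, 180]
[59, 61, 62, 65, 65, 71, 70, 60, 44, 54, 57, 70, 77, 92, 88, 82, 68, 54, 45, 52, 64, 75, 75, 83, 107, 108, 109, 114, 115, 116, 115, 117, 117, 118, 119, 106, 84, 59, 65, 76, 90, 93, 87, 70, 61, 53, 71, 76, 78, 84, 104, 118, 120, 116, 120, 119, 121, 119, 118, 115, 118, 120, 123, 123, 117, 115, 105, 109, 135, 132, 113, 103, 103, 105, 110, 109, 105, 111, 113, 110, 106, 111, 137, 179, 206, 212, 212, 211, 213, 214, 213, 214, 216, 216, 211, 213, 211, 212, 213, 213, 211, 217, 215, 215, 216]
[56, 61, 66, 69, 73, 69, 49, 44, 57, 61, 66, 77, 82, 80, 73, 53, 56, 57, 60, 61, 69, 76, 81, 90, 98, 110, 111, 111, 116, 116, 111, 116, 115, 115, 113, 100, 79, 75, 83, 92, 93, 72, 62, 57, 60, 68, 80, 85, 84, 100, 105, 117, 118, 117, 119, 121, 120, 122, 118, 119, 117, 118, 118, 118, 112, 107, 111, 119, 133, 119, 102, 102, 105, 106, 108, 108, 109, 109, 106, 105, 109, 133, 179, 203, 211, 214, 216, 213, 213, 213, 213, 215, 213, 214, 211, 213, 212, 212, 211, 213, 216, 216, 214, 213, 214]
```

>>> {"api": "drive_tool", "payload": {"increments": [[[-0.57, 0, 0.005, 0.15, 0], [-0.57, 0, 0.005, 0.3, 0], [-0.57, 0, 0.005, 0.4, 0], [-0.57, 0, 0.005, 0.4, 0]]]}}

```text
time_s: 4.55
tcp_pos: [0.4993, -0.0697, 0.0695]
eef_rot: [-180.0, -0.0, 154.6]
contact_force: [0.3, 0.4, -0.1]
gripper_width: 0.0191
gripper_force: 0.0
```

>>> {"api": "drive_tool", "payload": {"increments": [[[-1, 0, 0, 0, 0], [-1, 0, 0, 0, 0], [-1, 0, 0, 0, 0]]], "squeeze": 20}}

```text
time_s: 4.92
tcp_pos: [0.4995, -0.0703, 0.0703]
eef_rot: [-180.0, 0.0, 154.6]
contact_force: [0.2, -4.5, 0.6]
gripper_width: 0.0091
gripper_force: 20.0
```

Run:
```python
import numpy as np
p=lambda th:np.array([160+165.42*np.cos(np.radians(165.29-th)),165.42*np.sin(np.radians(165.29-th))-42])/120
for st in ([0,3,7,12,17,22],[22,27,32,37,42,47],[47,52,57,62,67,72],[72,77,82,87,92,97],[97,100,103,105,105]):
    print([(p(t)-p(st[0])).round(3).tolist() for t in st[1:]])
```

```text
[[0.02, 0.069], [0.053, 0.16], [0.102, 0.27], [0.161, 0.375], [0.228, 0.474]]
[[0.076, 0.093], [0.16, 0.179], [0.251, 0.258], [0.348, 0.328], [0.452, 0.39]]
[[0.108, 0.052], [0.221, 0.095], [0.336, 0.128], [0.455, 0.15], [0.574, 0.162]]
[[0.12, 0.002], [0.24, -0.007], [0.359, -0.026], [0.475, -0.056], [0.589, -0.096]]
[[0.066, -0.028], [0.131, -0.06], [0.173, -0.083], [0.173, -0.083]]
```

>>> {"api": "drive_tool", "payload": {"increments": [[[-1, 0, 0.02, -0.069, 0], [-1, 0, 0.053, -0.16, 0], [-1, 0, 0.102, -0.27, 0], [-1, 0, 0.161, -0.375, 0], [-1, 0, 0.228, -0.474, 0]]]}}

```text
time_s: 5.55
tcp_pos: [0.5112, -0.0462, 0.128]
eef_rot: [-179.9, 0.1, 154.6]
contact_force: [0.8, -6.9, 1.4]
gripper_width: 0.0095
gripper_force: 20.0
```

>>> {"api": "drive_tool", "payload": {"increments": [[[-1, 0, 0.076, -0.093, 0], [-1, 0, 0.16, -0.179, 0], [-1, 0, 0.251, -0.258, 0], [-1, 0, 0.348, -0.328, 0], [-1, 0, 0.452, -0.39, 0]]]}}

```text
time_s: 6.18
tcp_pos: [0.535, 0.0029, 0.1756]
eef_rot: [-180.0, 0.2, 154.6]
contact_force: [1.2, -5.0, 5.6]
gripper_width: 0.0094
gripper_force: 20.0
```

>>> {"api": "drive_tool", "payload": {"increments": [[[-1, 0, 0.108, -0.052, 0], [-1, 0, 0.221, -0.095, 0], [-1, 0, 0.336, -0.128, 0], [-1, 0, 0.455, -0.15, 0], [-1, 0, 0.574, -0.162, 0]]]}}

```text
time_s: 6.8
tcp_pos: [0.5657, 0.0669, 0.1939]
eef_rot: [179.9, 0.2, 154.6]
contact_force: [6.0, -4.2, 2.3]
gripper_width: 0.0094
gripper_force: 20.0
```

>>> {"api": "drive_tool", "payload": {"increments": [[[-1, 0, 0.12, -0.002, 0], [-1, 0, 0.24, 0.007, 0], [-1, 0, 0.359, 0.026, 0], [-1, 0, 0.475, 0.056, 0], [-1, 0, 0.589, 0.096, 0]]]}}

```text
time_s: 7.42
tcp_pos: [0.5959, 0.1309, 0.1818]
eef_rot: [179.9, 0.1, 154.6]
contact_force: [6.7, -3.4, -0.7]
gripper_width: 0.0089
gripper_force: 20.0
```

>>> {"api": "drive_tool", "payload": {"increments": [[[-1, 0, 0.066, 0.028, 0], [-1, 0, 0.131, 0.06, 0], [-1, 0, 0.173, 0.083, 0], [-1, 0, 0.173, 0.083, 0]]]}}

```text
time_s: 7.92
tcp_pos: [0.6047, 0.1496, 0.1715]
eef_rot: [179.9, 0.1, 154.6]
contact_force: [6.6, -2.2, -0.4]
gripper_width: 0.0089
gripper_force: 20.0
```

>>> {"api": "drive_tool", "payload": {"increments": [[[-0.4, 0, 0, 0, 0], [-0.4, 0, 0, 0, 0], [-0.4, 0, 0, 0, 0]]]}}

```text
time_s: 8.3
tcp_pos: [0.6028, 0.1491, 0.171]
eef_rot: [-180.0, -0.0, 154.6]
contact_force: [0.0, 1.3, -0.8]
gripper_width: 0.0261
gripper_force: 0.4
```

>>> {"api": "drive_tool", "payload": {"increments": [[[-0.4, 0, 0, -0.25, 0], [-0.4, 0, 0, -0.6, 0], [0, 0, 0, -1, 0]]]}}

```text
time_s: 8.68
tcp_pos: [0.6024, 0.1487, 0.2919]
eef_rot: [-179.9, -0.1, 154.6]
contact_force: [1.1, 0.6, 0.1]
gripper_width: 0.0317
gripper_force: 0.0
```

>>> {"api": "drive_tool", "payload": {"increments": [[[1, 0, -0.4, 0, 0], [1, 0, -0.8, 0, 0], [1, 0, -1, 0, 0], [1, 0, -1, 0, 0]]]}}

```text
time_s: 9.18
tcp_pos: [0.5511, 0.0393, 0.2918]
eef_rot: [180.0, 0.0, 154.5]
contact_force: [1.0, 0.3, 0.7]
gripper_width: 0.0709
gripper_force: 0.0
```

```bash
python3 snap.py w5
python3 - <<'E'
from plant import capture
import cv2,numpy as np
a=capture('top');b=capture('side');np.save('top2.npy',a);np.save('side2.npy',b);w=cv2.imread('pics/w5.png')
cv2.imwrite('pics/ts2.png',np.hstack([w[:300,130:430],cv2.resize(b[130:250,180:300],(300,300))[...,::-1]]))
E
```

```text
[0.55106257 0.03932247 0.29175105] [1.79968205e+02 2.53648735e-02 1.54505624e+02] 9.175
```

View pics/ts2.png

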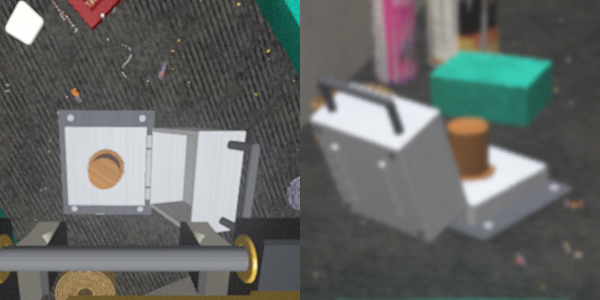

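The lid is open behind the hinge, and the foot stands in its nest at about (235,168) in the wrist view. Next I'll measure it.

```bash
cat > foot.py <<'E'
from h import *
import pickle
def brown(a):
    h=cv2.cvtColor(a,cv2.COLOR_RGB2HSV);return ((h[...,0]<20)&(h[...,1]>75)&(h[...,2]>60)&(a[...,0]>a[...,2]+35.)).astype(np.uint8)
E
python3 - <<'E'
from foot import *
from plant import camera_model
m,a,s=pickle.load(open('w5.pkl','rb'));b=brown(a);b[:120]=0;b[215:]=0;b[:,:190]=0;b[:,280:]=0
k=comps(b)[0];print('wrist all',cv2.boundingRect(k),cv2.contourArea(k),cv2.minEnclosingCircle(k))
h=cv2.cvtColor(a,cv2.COLOR_RGB2HSV)
for v in (150,160,168,176,184):print(v,[int(x) for x in a[v,210:262,0]])
for n in('side','top'):
    q=np.load(n+'2.npy');b=brown(q);mm=camera_model(n);p=proj(mm,[.538,.0155,.053])[0];print(n,p)
    M=np.zeros_like(b);cv2.circle(M,tuple(int(x) for x in p),22,1,-1)
    for k in comps(b*M,20)[:2]:print(cv2.boundingRect(k),cv2.fitEllipse(k))
for z in(.081,): 
  P=proj(m,[.5384,.0155,z])[0];print('pred',P)
E
```

```text
wrist all (219, 150, 35, 39) 1002.0 ((235.0, 169.0), 19.416587829589844)
150 [213, 211, 210, 210, 213, 212, 212, 212, 212, 212, 211, 211, 216, 213, 212, 214, 211, 203, 194, 189, 184, 179, 177, 177, 176, 175, 176, 177, 178, 176, 176, 180, 191, 194, 206, 213, 216, 217, 215, 217, 214, 216, 217, 220, 215, 214, 214, 214, 214, 216, 217, 216]
160 [214, 210, 213, 211, 211, 213, 213, 214, 202, 192, 190, 191, 183, 164, 137, 153, 173, 180, 185, 186, 191, 190, 194, 189, 190, 188, 191, 187, 184, 179, 174, 163, 147, 126, 109, 105, 106, 124, 156, 174, 179, 178, 179, 196, 211, 212, 213, 213, 215, 216, 218, 216]
168 [214, 213, 213, 213, 211, 210, 202, 193, 188, 189, 195, 196, 196, 193, 190, 189, 187, 185, 185, 185, 185, 184, 186, 186, 183, 182, 178, 179, 185, 182, 184, 189, 191, 188, 192, 190, 188, 183, 168, 143, 163, 183, 192, 194, 206, 214, 212, 212, 215, 217, 215, 214]
176 [212, 214, 211, 213, 211, 211, 212, 207, 199, 193, 196, 195, 195, 192, 193, 188, 185, 184, 182, 185, 189, 195, 197, 196, 196, 193, 193, 192, 186, 187, 186, 183, 184, 187, 187, 186, 181, 179, 179, 175, 177, 188, 205, 211, 214, 211, 213, 213, 213, 216, 217, 216]
184 [213, 209, 212, 211, 211, 212, 212, 214, 212, 213, 211, 209, 203, 198, 195, 196, 191, 190, 189, 191, 192, 194, 195, 198, 195, 195, 189, 186, 184, 182, 188, 191, 190, 194, 192, 195, 203, 213, 214, 216, 214, 215, 216, 216, 213, 212, 212, 211, 211, 215, 217, 213]
side [247.36334428 189.45107514]
(238, 177, 19, 25) ((247.58888244628906, 187.99594116210938), (15.46813678741455, 27.703475952148438), 167.6226348876953)
top [283.30004616 179.92514468]
(274, 174, 18, 17) ((281.6762390136719, 182.4477081298828), (13.875425338745117, 19.0081844329834), 128.52847290039062)
pred [233.57885274 172.43909064]
```

```bash
python3 -c "
from plant import r;s=r.get_state();print(s['joints'].round(1),s['gripper_width'])"
```

```text
[  24.5    7.3   -9.9   -0.   -72.8 -139.9] 0.08271459036770774
```

>>> {"api": "drive_tool", "payload": {"increments": [[[1, 0.008, -0.1, 0, -0.028], [1, 0.008, -0.216, 0, -0.056], [1, 0.008, -0.216, 0, -0.084], [1, 0.008, -0.216, 0, -0.112], [1, 0.008, -0.216, 0, -0.14]]]}}

```text
time_s: 9.95
tcp_pos: [0.5402, 0.0184, 0.2907]
eef_rot: [180.0, -0.0, -154.6]
contact_force: [0.7, 1.1, -0.9]
gripper_width: 0.0877
gripper_force: 0.0
```

>>> {"api": "drive_tool", "payload": {"increments": [[[1, 0, 0, 0, -0.028], [1, 0, 0, 0, -0.056], [1, 0, 0, 0, -0.084], [1, 0, 0, 0, -0.11], [1, 0, 0, 0, -0.11]]]}}

```text
time_s: 10.58
tcp_pos: [0.5401, 0.0183, 0.2908]
eef_rot: [180.0, -0.0, -115.4]
contact_force: [-0.6, 1.2, -0.1]
gripper_width: 0.087
gripper_force: 0.0
```

```bash
python3 snap.py w6
python3 - <<'E'
import cv2,pickle
from h import proj
m,a,s=pickle.load(open('w6.pkl','rb'));p=proj(m,[.539,.0165,.081])[0];print(p,s['gripper_width'])
x,y=[int(v) for v in p];c=a[max(0,y-60):y+60,x-80:x+80];print(x-80,max(0,y-60));cv2.imwrite('pics/w6c.png',cv2.resize(c,None,fx=4,fy=4,interpolation=2)[...,::-1])
E
```

```text
[0.54011897 0.01833481 0.29077229] [ 1.79971626e+02 -2.85645997e-02 -1.15413815e+02] 10.575
[253.27244757 172.94875473] 0.08701694523375193
173 112
```

View pics/w6c.png

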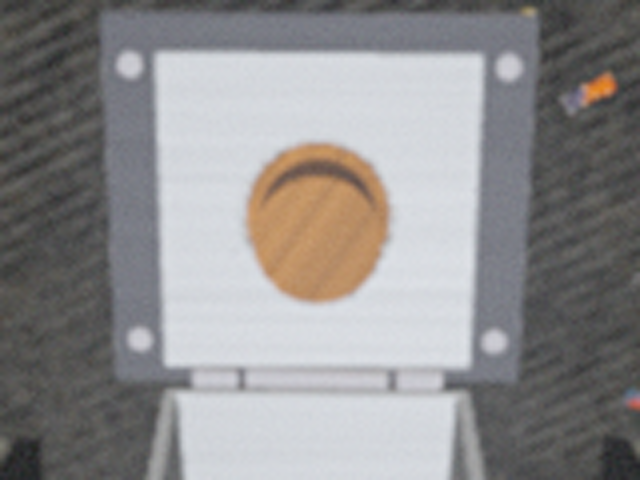

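The crop shows the foot's top disc centred near crop (319,236), which is image (252.8,171). I'll triangulate its centre and height from w5 and w6.

Run:
```python
from h import *
import pickle
a=pickle.load(open('w5.pkl','rb'));b=pickle.load(open('w6.pkl','rb'))
print(tri([(a[0],(235,172.3)),(b[0],(252.8,171))]))
print(onz(a[0],(235,172.3),.081),onz(b[0],(252.8,171),.081))
# nominal camera pose in tool frame consistency
for m,_,s in(a,b):
    from scipy.spatial.transform import Rotation as Ro
    R=Ro.from_euler('xyz',s['eef_rot'],degrees=True).as_matrix();c,_d=ray(m,(0,0));print((R.T@(c-s['tcp_pos'])).round(4))
```

```text
(array([0.53991334, 0.0157149 , 0.07079266]), [np.float64(0.000654745932925253), np.float64(0.0006547459329254018)])
[0.53905371 0.01730951 0.081     ] [0.53843263 0.01383268 0.081     ]
[ 0.0712 -0.0011 -0.1472]
[ 7.230e-02  1.000e-04 -1.472e-01]
```

>>> {"api": "drive_tool", "payload": {"increments": [[[1, 0.025, 0, 0.4, 0], [1, 0.025, 0, 0.8, 0], [1, 0.025, 0, 1, 0], [1, 0.025, 0, 1, 0]]]}}

```text
time_s: 11.12
tcp_pos: [0.5374, 0.0147, 0.1694]
eef_rot: [179.8, -0.2, -115.6]
contact_force: [-0.1, 0.6, 0.3]
gripper_width: 0.0873
gripper_force: 0.0
```

>>> {"api": "drive_tool", "payload": {"increments": [[[1, 0, 0, 0.2, 0], [1, 0, 0, 0.45, 0], [1, 0, 0, 0.7, 0], [1, 0, 0, 0.7, 0]]]}}

```text
time_s: 11.62
tcp_pos: [0.538, 0.0147, 0.0867]
eef_rot: [179.9, -0.1, -115.5]
contact_force: [-0.7, -0.2, 0.4]
gripper_width: 0.0873
gripper_force: 0.0
```

```bash
python3 snap.py w7
python3 - <<'E'
from foot import *
m,a,s=pickle.load(open('w7.pkl','rb'));b=brown(a);p=proj(m,[.5387,.0156,.081])[0];print(p)
for k in comps(b,800)[:4]:print(cv2.boundingRect(k),cv2.contourArea(k))
E
```

```text
[0.53801879 0.01474369 0.08673252] [ 1.79908612e+02 -1.02944426e-01 -1.15487309e+02] 11.625
[252.7737317  241.90029282]
(0, 102, 64, 114) 5148.5
(217, 180, 69, 66) 3834.5
```

View pics/w7.png

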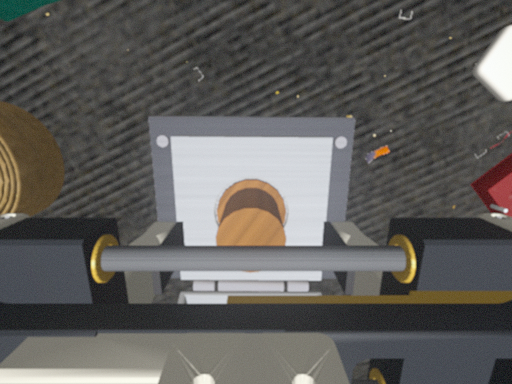

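The picture shows the foot midway between the fingers, at column 251.5 against the gripper's 253. I'll go down and grip.

>>> {"api": "drive_tool", "payload": {"increments": [[[1, 0, 0, 0.14, 0], [1, 0, 0, 0.27, 0], [1, 0, 0, 0.27, 0]]]}}

```text
time_s: 12.05
tcp_pos: [0.5383, 0.0147, 0.0547]
eef_rot: [180.0, -0.0, -115.4]
contact_force: [0.3, -1.3, 0.3]
gripper_width: 0.0876
gripper_force: 0.0
```

>>> {"api": "drive_tool", "payload": {"increments": [[[-1, 0, 0, 0, 0], [-1, 0, 0, 0, 0], [-1, 0, 0, 0, 0], [-1, 0, 0, 0, 0], [-1, 0, 0, 0, 0]]], "squeeze": 15}}

```text
time_s: 12.68
tcp_pos: [0.5385, 0.0148, 0.0549]
eef_rot: [-180.0, 0.0, -115.4]
contact_force: [0.2, 0.2, 0.4]
gripper_width: 0.0432
gripper_force: 2.1
```

>>> {"api": "drive_tool", "payload": {"increments": [[[-1, 0, 0, 0, 0], [-1, 0, 0, 0, 0]]], "squeeze": 20}}

```text
time_s: 12.92
tcp_pos: [0.5385, 0.0148, 0.0549]
eef_rot: [-180.0, 0.0, -115.4]
contact_force: [-0.1, -0.1, 1.4]
gripper_width: 0.0432
gripper_force: 20.0
```

>>> {"api": "drive_tool", "payload": {"increments": [[[-1, 0, 0, -0.1, 0], [-1, 0, 0, -0.3, 0], [-1, 0, 0, -0.55, 0], [-1, 0, 0, -0.8, 0], [-1, 0, 0, -1, 0]]]}}

```text
time_s: 13.55
tcp_pos: [0.5383, 0.0148, 0.1768]
eef_rot: [-180.0, 0.0, -115.4]
contact_force: [0.2, -0.3, -1.4]
gripper_width: 0.0429
gripper_force: 20.0
```

Run:
```python
from foot import *
from plant import camera_model,capture
mt=camera_model('top');ms=camera_model('side');t=np.load('top.npy');s=np.load('side.npy')
h=cv2.cvtColor(s,cv2.COLOR_RGB2HSV)[...,2]*green(s);print('V col240',h[245:312:3,240].tolist())
def quad(mask):
    k=cv2.convexHull(comps(mask)[0])
    for e in np.arange(1,15,.25):
        q=cv2.approxPolyDP(k,e,True)
        if len(q)==4:return q[:,0].astype(float)
gs=green(s);gs[:200]=0
top=gs&(h>np.median(h[250:275,230:250])-18)
qs=quad(top);qt=quad(green(t));print(qs.tolist(),qt.tolist())
for p in qt:
    j=proj(ms,onz(mt,p,.056))[0];q=qs[np.argmin(np.linalg.norm(qs-j,axis=1))];T=tri([(mt,p),(ms,q)]);print(p,q,j.round(),T[0].round(4),np.round(T[1],4))
# side image: held foot check
a=capture('side');np.save('side3.npy',a);b=brown(a)
for k in comps(b,100)[:8]:print(cv2.boundingRect(k))
print(proj(ms,[.5387,.0156,.175]),proj(ms,[.5387,.0156,.147]))
```

```text
V col240 [0, 0, 194, 208, 206, 201, 208, 208, 201, 192, 209, 207, 206, 179, 120, 117, 118, 118, 113, 114, 111, 93, 0]
[[287.0, 252.0], [290.0, 284.0], [186.0, 283.0], [198.0, 252.0]] [[154.0, 169.0], [171.0, 241.0], [122.0, 256.0], [108.0, 179.0]]
[154. 169.] [198. 252.] [195. 250.] [0.5603 0.3381 0.0511] [0.003 0.003]
[171. 241.] [287. 252.] [285. 248.] [0.3817 0.2921 0.0468] [0.0027 0.0027]
[122. 256.] [290. 284.] [292. 283.] [0.3488 0.4111 0.0543] [0.0021 0.0021]
[108. 179.] [186. 283.] [187. 283.] [0.5372 0.4523 0.0556] [0.0006 0.0006]
(263, 35, 176, 186)
(311, 217, 62, 57)
(315, 178, 50, 28)
(316, 355, 25, 29)
(233, 132, 24, 28)
(391, 52, 40, 36)
(414, 209, 22, 25)
(394, 88, 34, 15)
[[245.86974078 145.65970744]] [[246.16067127 156.02748   ]]
```

>>> {"api": "drive_tool", "payload": {"increments": [[[-1, 0, 0, -0.15, 0], [-1, 0, 0, -0.4, 0], [-1, 0, 0, -0.5, 0]]]}}

```text
time_s: 13.98
tcp_pos: [0.5389, 0.0149, 0.2368]
eef_rot: [-179.9, 0.1, -115.4]
contact_force: [0.7, -1.6, -1.6]
gripper_width: 0.0433
gripper_force: 20.0
```

>>> {"api": "drive_tool", "payload": {"increments": [[[-1, -0.1, 0.08, 0, 0], [-1, -0.3, 0.24, 0, 0], [-1, -0.55, 0.44, 0, 0], [-1, -0.794, 0.634, 0, 0]]]}}

```text
time_s: 14.48
tcp_pos: [0.5093, 0.1349, 0.2335]
eef_rot: [179.9, -0.1, -115.4]
contact_force: [-0.1, -0.2, -1.0]
gripper_width: 0.0429
gripper_force: 20.0
```

>>> {"api": "drive_tool", "payload": {"increments": [[[-1, -0.25, 0.2, 0, 0], [-1, -0.5, 0.4, 0, 0], [-1, -0.794, 0.634, 0, 0]]]}}

```text
time_s: 14.85
tcp_pos: [0.4813, 0.2535, 0.2336]
eef_rot: [179.9, -0.1, -115.4]
contact_force: [0.7, 0.3, -0.3]
gripper_width: 0.0431
gripper_force: 20.0
```

>>> {"api": "drive_tool", "payload": {"increments": [[[-1, -0.25, 0.2, 0, 0], [-1, -0.5, 0.4, 0, 0], [-1, -0.7, 0.56, 0, 0], [-1, -0.794, 0.634, 0, 0], [-1, -0.794, 0.634, 0, 0]]]}}

```text
time_s: 15.48
tcp_pos: [0.454, 0.3714, 0.2337]
eef_rot: [180.0, -0.1, -115.3]
contact_force: [0.4, 0.2, -0.9]
gripper_width: 0.0431
gripper_force: 20.0
```

>>> {"api": "drive_tool", "payload": {"increments": [[[-1, 0, 0, 0.3, 0], [-1, 0, 0, 0.6, 0], [-1, 0, 0, 0.9, 0], [-1, 0, 0, 1, 0], [-1, 0, 0, 1, 0]]]}}

```text
time_s: 16.1
tcp_pos: [0.455, 0.3702, 0.1146]
eef_rot: [-180.0, -0.1, -115.4]
contact_force: [-0.4, 1.3, -0.9]
gripper_width: 0.0427
gripper_force: 20.0
```

Run:
```python
from plant import capture
import cv2
b=capture('side');cv2.imwrite('pics/s4.png',cv2.resize(b[170:340,120:350],None,fx=2.6,fy=2.6)[...,::-1])
```

```text
(no output)
```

View pics/s4.png

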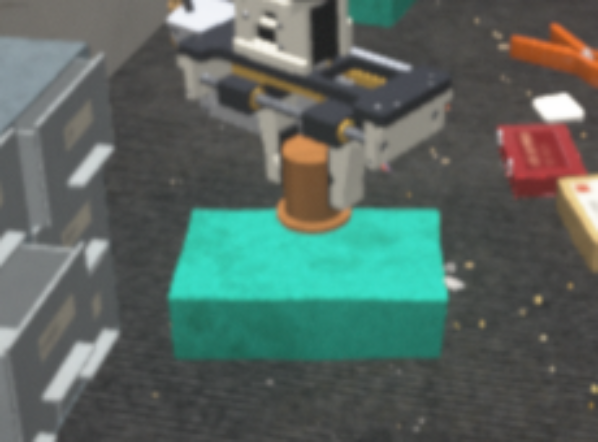

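The side picture shows the foot held upright above the middle of the large pad. I'll lower it in small steps and watch the vertical force.

>>> {"api": "drive_tool", "payload": {"increments": [[[-1, 0, 0, 0.1, 0], [-1, 0, 0, 0.18, 0], [-1, 0, 0, 0.2, 0], [-1, 0, 0, 0.2, 0]]]}}

```text
time_s: 16.65
tcp_pos: [0.4548, 0.3709, 0.0906]
eef_rot: [-180.0, -0.0, -115.4]
contact_force: [0.4, 0.1, -0.4]
gripper_width: 0.043
gripper_force: 20.0
```

>>> {"api": "drive_tool", "payload": {"increments": [[[-1, 0, 0, 0.017, 0], [-1, 0, 0, 0.017, 0], [-1, 0, 0, 0.017, 0]]]}}

```text
time_s: 17.02
tcp_pos: [0.4549, 0.371, 0.0889]
eef_rot: [-180.0, 0.0, -115.4]
contact_force: [-0.2, 0.4, -1.2]
gripper_width: 0.0434
gripper_force: 20.0
```

>>> {"api": "drive_tool", "payload": {"increments": [[[-1, 0, 0, 0.012, 0], [-1, 0, 0, 0.012, 0], [-1, 0, 0, 0.012, 0]]]}}

```text
time_s: 17.4
tcp_pos: [0.4549, 0.3709, 0.0873]
eef_rot: [-180.0, -0.0, -115.4]
contact_force: [-0.7, 0.3, -0.6]
gripper_width: 0.0429
gripper_force: 20.0
```

>>> {"api": "drive_tool", "payload": {"increments": [[[-1, 0, 0, 0.01, 0], [-1, 0, 0, 0.01, 0], [-1, 0, 0, 0.01, 0]]]}}

```text
time_s: 17.77
tcp_pos: [0.4549, 0.3709, 0.0861]
eef_rot: [-180.0, -0.0, -115.4]
contact_force: [0.2, -0.4, -1.1]
gripper_width: 0.0432
gripper_force: 20.0
```

>>> {"api": "drive_tool", "payload": {"increments": [[[-1, 0, 0, 0.008, 0], [-1, 0, 0, 0.008, 0], [-1, 0, 0, 0.008, 0]]]}}

```text
time_s: 18.15
tcp_pos: [0.4549, 0.371, 0.0859]
eef_rot: [-180.0, 0.0, -115.4]
contact_force: [-2.8, -0.3, 6.3]
gripper_width: 0.0427
gripper_force: 20.0
```

The 6 N rise shows the foot has touched the pad. I'll release and withdraw.

>>> {"api": "drive_tool", "payload": {"increments": [[[0.15, 0, 0, 0, 0], [0.3, 0, 0, 0, 0], [0.6, 0, 0, 0, 0], [0.6, 0, 0, 0, 0], [0.6, 0, 0, 0, 0]]]}}

```text
time_s: 18.77
tcp_pos: [0.4549, 0.3709, 0.0851]
eef_rot: [-180.0, -0.0, -115.4]
contact_force: [0.2, -0.8, -0.5]
gripper_width: 0.0698
gripper_force: 0.0
```

>>> {"api": "drive_tool", "payload": {"increments": [[[0.7, 0, 0, 0, 0], [0.7, 0, 0, 0, 0], [0.7, 0, 0, -0.15, 0], [0.7, 0, 0, -0.5, 0], [0.7, 0, 0, -1, 0]]]}}

```text
time_s: 19.4
tcp_pos: [0.4542, 0.37, 0.2049]
eef_rot: [180.0, -0.2, -115.4]
contact_force: [1.5, 0.8, -0.4]
gripper_width: 0.0743
gripper_force: 0.0
```

>>> {"api": "drive_tool", "payload": {"increments": [[[0.7, 0.3, 0, -0.3, 0], [0.7, 0.5, 0, -0.6, 0], [0.7, 0.6, 0, -0.6, 0], [0.7, 0.6, 0, -0.6, 0]]]}}

```text
time_s: 19.9
tcp_pos: [0.4236, 0.3053, 0.2772]
eef_rot: [180.0, 0.0, -115.4]
contact_force: [-0.0, 1.0, -1.0]
gripper_width: 0.0746
gripper_force: 0.0
```

Run:
```python
from plant import capture
import cv2,numpy as np
b=capture('side');t=capture('top');cv2.imwrite('pics/s5.png',np.hstack([cv2.resize(b[120:340,150:350],(400,440)),cv2.resize(t[120:280,90:330],(400,440))])[...,::-1])
```

```text
(no output)
```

View pics/s5.png

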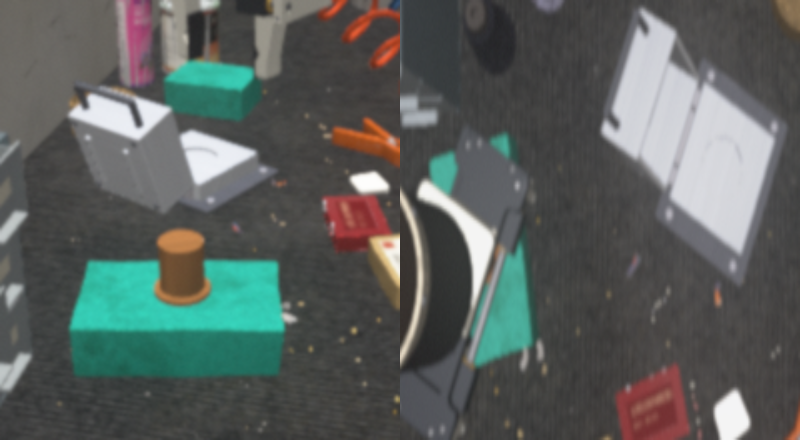

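The foot stands upright on the large pad at about (182,265), the lid stays open, and the gripper is clear.

```bash
python3 -c "
from plant import job;print(job.close_job())"
```

```text
the job is handed in; nothing more can be done
None
```

The job is handed in: in the last camera view the lid stayed open by itself and the foot stood upright on the large pad, with the gripper clear, about 20 s into the 59 s limit.

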